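# Cull the misshapen cabinet pulls and shut the scrap box

## Robot

A 6-joint arm with a two-finger parallel gripper is mounted at the origin on the work surface. World frame = base frame: x ahead of the robot, y to its left, z up, the work surface at z = 0. Lengths are in m, angles in rad, forces in N, time in s.
With the tool pointing down it reaches from about 0.325 to 0.9 m from the base axis. Payload 6.1 kg.
Tool frame: the origin (TCP) lies at the very end of the fingers, on their centre line; the grasp point (between the pads) lies 19 mm behind it; z points along the fingers, y is the line along which they close (so a half turn about z gives the same grasp; the last joint's range is limited). The gripper opens to 87 mm and grips with 3 to 60 N. Pads are 19 mm wide; open, the fingers measure 117 mm over their backs; the gripper's body (75 mm by 190 mm) begins 51 mm behind the grasp point.
Start: joints at [1.119, 0.22, 1.526, -0, 1.395, -0.126], TCP at [0.2, 0.592, 0.223] pointing down, gripper open.
Joint ranges: [-2.98, 2.98], [-0.91, 2.08], [0.09, 2.57], [-1.24, 4.39], [0.2, 2.65], [-2.68, 2.68]. Speed limits (rad/s): [2.57, 2.57, 3.01, 3.14, 3.14, 3.14].

## Interface

Orientations are given as [roll, pitch, yaw] about the fixed x, y, z axes, in that order (R = Rz(yaw) Ry(pitch) Rx(roll)).
In Python, from rig import * gives the robot as it stands. The module is installed in compiled form; this text tells all that it offers.
- The arm moves only by the tool drive_tool, never from a script. Its argument "motion" is a list of rows, each a list of 6 numbers: the shift along the tool's x, y, z in cm, then the turn, a rotation vector about the tool's x, y, z in degrees. In form: [[dx, dy, dz, ax, ay, az], ...]. A call has 1 to 5 rows; each row is the pose to reach, as a shift and turn from the pose commanded when the call began, along the tool's axes at that moment; what a row does not reach only later rows make up. A row lasts 1/12 s, in which the tool goes at most 41.7 mm and 7.16 degrees, less where a joint would pass 70% of its speed; a pose out of reach is approached as far as the arm can. A call with a gripper value outside its range is refused whole. "fingers" is the opening, from 0 (shut) to 1 (fully open), set as the call begins (left out, the last holds). The fingers move at their own pace and stop on an object; "force" is the grip in N (left out, the last holds). Time passes only in rows, so rows that repeat a pose let the fingers close. It gives the time, the measured TCP pose, the force, the opening and the grip force at its end, in the units of the state.
- get_obs(): the state, without advancing time (a new reading comes with each control period).
- get_image(name): name is "side" or "top" or "wrist"; returns (picture, depth): 420x560x3 uint8, red, green, blue; 420x560 float32, m along the optical axis (not along the pixel's ray), 0 where there is no reading.
- calibration(name): a dict with "fovy" (degrees; the focal length in pixels is half the picture's height over the tangent of half this angle, whatever the lens; pixels are square), "cx", "cy" (the principal point, pixels), "world_from_camera" (4x4, takes a point from camera to world coordinates). Camera axes: x right, y up, looking along -z (the intrinsics and any distortion apply to the point x, -y, -z); pixel columns grow to the right and rows downward; lengths in m; the calibration is good to about 2 mm. The wrist camera is an equidistant fisheye: a pixel r from the principal point sees the ray r / f radians off the axis. A picture is of the moment at which its call begins: read the wrist's pose just before it. calibration takes no time and is no camera call; for the wrist camera it gives the pose at the moment of the call.
- job_done(): hands the job in; it is judged then, once.
The state is a dict: "time": time; "q": joint angles; "qvel": joint speeds; "joint_efforts": joint torques, N m; "position": TCP position; "orientation": TCP orientation; "contact_force": force on the tool from outside, world axes, zero at the start; "moment": the same for the moment, N m; "grip_width": finger opening in m; "finger_force": force on a finger pad.
Only numpy, scipy, OpenCV 4.12 (cv2) and the standard library are available. Lean on these libraries where they do the work, as an engineer would, in place of code of your own. Each camera call takes 0.05 s, during which the arm holds its last target. There are 200 camera calls.

## Task

Seven aluminium cabinet pulls lie on the cardboard and three are misshapen: one has a foot broken short, one has a foot bent inwards, one has a kinked bar. Put those three inside the open grey box, then fold its lid down until it lies fully shut on the rim. Leave the four good pulls and everything else where they are.

Things in the scene. Friction and masses are not known exactly. Their poses are not given: they have to be found in the camera images.
- pull_good0: Good aluminium cabinet bow pull, 12 mm square section, lying flat (12 mm high) as a U on a 3 mm card. Origin: middle of the bar, underside; x along the 108 mm bar, feet (centred at x = +-48 mm) towards +y, z up. Bar straight, both feet square to it and equally long, their tips at y = +30 mm
- pull_good1: Good aluminium cabinet bow pull, 12 mm square section, lying flat (12 mm high) as a U on a 3 mm card. Origin: middle of the bar, underside; x along the 108 mm bar, feet (centred at x = +-48 mm) towards +y, z up. Bar straight, both feet square to it and equally long, their tips at y = +30 mm
- pull_good2: Good aluminium cabinet bow pull, 12 mm square section, lying flat (12 mm high) as a U on a 3 mm card. Origin: middle of the bar, underside; x along the 108 mm bar, feet (centred at x = +-48 mm) towards +y, z up. Bar straight, both feet square to it and equally long, their tips at y = +30 mm
- pull_good3: Good aluminium cabinet bow pull, 12 mm square section, lying flat (12 mm high) as a U on a 3 mm card. Origin: middle of the bar, underside; x along the 108 mm bar, feet (centred at x = +-48 mm) towards +y, z up. Bar straight, both feet square to it and equally long, their tips at y = +30 mm
- pull_short: Faulty aluminium cabinet bow pull, 12 mm square section, lying flat (12 mm high) as a U on a 3 mm card. Origin: middle of the bar, underside; x along the 108 mm bar, feet (centred at x = +-48 mm) towards +y, z up. The foot at the +x end is broken off short: its tip is at y = +9 mm instead of +30 mm. Grip across the bar at the origin
- pull_bent_foot: Faulty aluminium cabinet bow pull, 12 mm square section, lying flat (12 mm high) as a U on a 3 mm card. Origin: middle of the bar, underside; x along the 108 mm bar, feet (centred at x = +-48 mm) towards +y, z up. The foot at the +x end is bent inwards by about 45 degrees, towards the other foot: it runs from (48, 0) to (26, 21) mm. Grip across the bar at x = -8 mm
- pull_kinked: Faulty aluminium cabinet bow pull, 12 mm square section, lying flat (12 mm high) as a U on a 3 mm card. Origin: middle of the bar, underside; x along the 108 mm bar, feet (centred at x = +-48 mm) towards +y, z up. The bar is kinked by 35 degrees towards the feet side at x = +15 mm (its far end is at about (47, 22) mm); the part from x = -54 to +15 mm is straight. Grip across the bar at x = -10 mm
- box: Open grey plastic box fixed to the counter, 160 (x) by 200 (y) by 60 mm high outside, walls and floor 4 mm. Origin: centre of its underside; z up; the lid is hinged along its +x rim
- lid (a joint): Angle of the box's flat lid (160 by 200 mm, 6 mm thick, with a 50 mm wide tab that sticks out 14 mm past the free edge): 0 is shut, flat on the rim; grows as it opens; about 1.57 is upright. The hinge is stiff, the lid stays at the angle where it is left and takes about 2 to 4 N at 100 mm from the hinge to fold
- lid_hinge (a point): Middle of the lid's hinge line, 60 mm above the counter; turns with the lid: its y axis runs along the hinge, its -x axis points from the hinge to the free edge, its z axis is the normal of the outer face, 6 mm off
- lid_edge (a point): Middle of the lid's free edge on its outer face, 160 mm from the hinge line; turns with the lid
- card: Flat sheet of cardboard fixed to the counter, 260 (x) by 520 (y) by 3 mm, on which the batch lies. Origin: centre of its underside
- hinge: Bystander, leave alone: steel concealed cabinet hinge lying among the pulls, 95 mm long, 50 mm wide at the cup, 16 mm high. Origin: under its middle
- screwdriver: Bystander, leave alone: screwdriver with a green handle, 190 mm long, lying on the counter just beyond the card. Origin: underside, about mid-length
- jar_a: Bystander, leave alone: glass spice jar with steel cap, 44 mm across, 75 mm high, beyond the card. Origin: centre of its underside
- jar_b: Bystander, leave alone: second glass spice jar, same size, beyond the card. Origin: centre of its underside
- screw_tray: Bystander, leave alone: small black tray with two compartments, 70 by 100 by 25 mm, beyond the card. Origin: centre of its underside
- tape_measure: Bystander, leave alone: black tape measure, 65 by 60 by 34 mm, beyond the card, near the box. Origin: centre of its underside

How it is judged:
On the way, in this order (a step that is already met when the one before it is completed fails the run):
1. a first misshapen pull is in the box, let go of (((x of pull_short in the frame of box between -0.08 and 0.08 m and y of pull_short in the frame of box between -0.1 and 0.1 m and z of pull_short in the frame of box between 0 and 0.055 m) or (x of pull_bent_foot in the frame of box between -0.08 and 0.08 m and y of pull_bent_foot in the frame of box between -0.1 and 0.1 m and z of pull_bent_foot in the frame of box between 0 and 0.055 m) or (x of pull_kinked in the frame of box between -0.08 and 0.08 m and y of pull_kinked in the frame of box between -0.1 and 0.1 m and z of pull_kinked in the frame of box between 0 and 0.055 m)) and contact force between the fingers and pull_short below 0.1 N and contact force between the fingers and pull_bent_foot below 0.1 N and contact force between the fingers and pull_kinked below 0.1 N), for 0.1 s.
2. two misshapen pulls are in the box, let go of ((((x of pull_short in the frame of box between -0.08 and 0.08 m and y of pull_short in the frame of box between -0.1 and 0.1 m and z of pull_short in the frame of box between 0 and 0.055 m) and (x of pull_bent_foot in the frame of box between -0.08 and 0.08 m and y of pull_bent_foot in the frame of box between -0.1 and 0.1 m and z of pull_bent_foot in the frame of box between 0 and 0.055 m)) or ((x of pull_short in the frame of box between -0.08 and 0.08 m and y of pull_short in the frame of box between -0.1 and 0.1 m and z of pull_short in the frame of box between 0 and 0.055 m) and (x of pull_kinked in the frame of box between -0.08 and 0.08 m and y of pull_kinked in the frame of box between -0.1 and 0.1 m and z of pull_kinked in the frame of box between 0 and 0.055 m)) or ((x of pull_bent_foot in the frame of box between -0.08 and 0.08 m and y of pull_bent_foot in the frame of box between -0.1 and 0.1 m and z of pull_bent_foot in the frame of box between 0 and 0.055 m) and (x of pull_kinked in the frame of box between -0.08 and 0.08 m and y of pull_kinked in the frame of box between -0.1 and 0.1 m and z of pull_kinked in the frame of box between 0 and 0.055 m))) and contact force between the fingers and pull_short below 0.1 N and contact force between the fingers and pull_bent_foot below 0.1 N and contact force between the fingers and pull_kinked below 0.1 N), for 0.1 s.
3. all three misshapen pulls are in the box, let go of, the lid still open (x of pull_short in the frame of box between -0.08 and 0.08 m and y of pull_short in the frame of box between -0.1 and 0.1 m and z of pull_short in the frame of box between 0 and 0.055 m and x of pull_bent_foot in the frame of box between -0.08 and 0.08 m and y of pull_bent_foot in the frame of box between -0.1 and 0.1 m and z of pull_bent_foot in the frame of box between 0 and 0.055 m and x of pull_kinked in the frame of box between -0.08 and 0.08 m and y of pull_kinked in the frame of box between -0.1 and 0.1 m and z of pull_kinked in the frame of box between 0 and 0.055 m and value of joint lid above 0.8 rad and contact force between the fingers and pull_short below 0.1 N and contact force between the fingers and pull_bent_foot below 0.1 N and contact force between the fingers and pull_kinked below 0.1 N), for 0.1 s.
4. the lid is folded fully shut (value of joint lid below 0.06 rad), for 0.1 s.
At the end, for the whole second after the job is handed in: The three misshapen pulls lie at rest inside the box (origin within its outline and less than 55 mm above its underside), the lid is within 0.06 rad of fully shut, and every good pull and bystander is within 30 mm of where it started (x of pull_short in the frame of box between -0.08 and 0.08 m and y of pull_short in the frame of box between -0.1 and 0.1 m and z of pull_short in the frame of box between 0 and 0.055 m and x of pull_bent_foot in the frame of box between -0.08 and 0.08 m and y of pull_bent_foot in the frame of box between -0.1 and 0.1 m and z of pull_bent_foot in the frame of box between 0 and 0.055 m and x of pull_kinked in the frame of box between -0.08 and 0.08 m and y of pull_kinked in the frame of box between -0.1 and 0.1 m and z of pull_kinked in the frame of box between 0 and 0.055 m and value of joint lid below 0.06 rad and distance of each of pull_good0, pull_good1, pull_good2, pull_good3, hinge, screwdriver, jar_a, jar_b, screw_tray, tape_measure from where it was at the start of the episode below 0.03 m and linear speed of each of pull_short, pull_bent_foot, pull_kinked below 0.03 m/s); the robot touches nothing.
It fails at once if a good pull is moved by more than 30 mm (distance of any of pull_good0, pull_good1, pull_good2, pull_good3 from where it was at the start of the episode above 0.03 m).
It fails at once if a bystander (hinge, screwdriver, jars, screw tray, tape measure) is moved by more than 30 mm (distance of any of hinge, screwdriver, jar_a, jar_b, screw_tray, tape_measure from where it was at the start of the episode above 0.03 m).
It also fails if it takes over 70 s, if anything falls off the work surface, if the arm or the gripper's body presses on something with over 40 N, if the wrist force passes 120 N, or if a joint passes its speed limit or range.

## Working session

There is one attempt and no reset: what is moved stays moved. The work goes in short steps, Python scripts to look and compute and a tool call to move; the robot and the scene stay as the last step left them, time stands still between calls to the robot, and variables do not carry over. Pictures are saved under pics/ and viewed, at most 10 in all, crops included, and the job is handed in when it is done.

Besides the shell and the picture viewer there is one more tool, called after "Request:" by a JSON object that holds its "api" and its "payload". drive_tool: Moves the arm, as the interface text tells. Its arguments: {"type":"object","properties":{"motion":{"type":"array","items":{"type":"array","items":{"type":"number"}}},"fingers":{"type":"number"},"force":{"type":"number"}},"required":["motion"]}

```bash
mkdir -p pics
python3 - <<'E'
from rig import *
import cv2,numpy as np
o=get_obs();print({k:np.round(v,3) for k,v in o.items()})
for n in ["top","side"]:
    im,d=get_image(n);c=calibration(n)
    np.savez(n+".npz",im=im,d=d,T=c["world_from_camera"],p=[c["fovy"],c["cx"],c["cy"]])
    cv2.imwrite(f"pics/{n}0.png",im[:,:,::-1]);print(n,c)
E
```

```text
{'time': np.float64(0.0), 'q': array([ 1.119,  0.221,  1.528,  0.   ,  1.395, -0.126]), 'qvel': array([-0.001, -0.002,  0.001,  0.   ,  0.001,  0.001]), 'joint_efforts': array([  0.   , -49.461, -38.737,   0.07 ,   0.057,  -0.   ]), 'position': array([0.2  , 0.592, 0.221]), 'orientation': array([-3.14 , -0.   ,  2.816]), 'contact_force': array([-0.078, -0.63 , -0.085]), 'moment': array([0.039, 0.01 , 0.029]), 'finger_force': np.float64(0.0), 'grip_width': np.float64(0.087)}
top {'fovy': 46.109873707046546, 'cx': 285.61582102621344, 'cy': 200.60721543370684, 'world_from_camera': array([[ 0.05477298,  0.97463398, -0.2169989 ,  0.30514587],
       [-0.99849609,  0.05295434, -0.01419136,  0.01620322],
       [-0.00234035,  0.21744986,  0.97606869,  1.2100071 ],
       [ 0.        ,  0.        ,  0.        ,  1.        ]])}
side {'fovy': 46.08068226382097, 'cx': 281.8532409162659, 'cy': 211.1908502489326, 'world_from_camera': array([[ 0.9854742 ,  0.09953554, -0.13759827,  0.40620396],
       [-0.16969892,  0.60840644, -0.7752702 , -0.8255776 ],
       [ 0.00654873,  0.78735905,  0.61645992,  0.74825393],
       [ 0.        ,  0.        ,  0.        ,  1.        ]])}
```

View pics/top0.png

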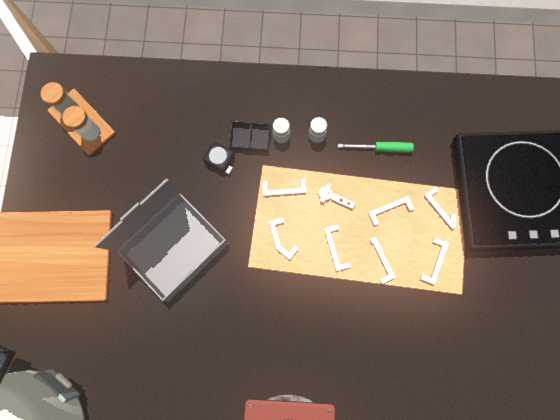

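View pics/side0.png

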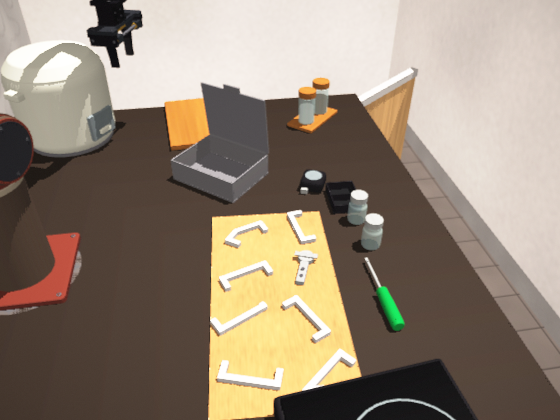

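Top view: the card carries seven pulls around (285,188), (283,240), (337,250), (383,260), (390,208), (440,208) and (435,262). The one at (283,240) looks kinked and the one at (383,260) looks to have a short foot. The box is at (172,245) with its lid upright, hinged on the upper-left side. Next I'll rectify the card plane for measurement.

```bash
cat > h.py <<'E'
import numpy as np,cv2
def load(n):
    z=np.load(n+".npz");return z["im"],z["d"],z["T"],z["p"]
def ray(T,p,uv):
    f=210/np.tan(np.radians(p[0]/2));uv=np.atleast_2d(uv).astype(float)
    v=np.c_[(uv[:,0]-p[1])/f,-(uv[:,1]-p[2])/f,-np.ones(len(uv))]
    return v@T[:3,:3].T
def plane(T,p,uv,z):
    r=ray(T,p,uv);return T[:3,3]+r*((z-T[2,3])/r[:,2])[:,None]
def proj(T,p,X):
    f=210/np.tan(np.radians(p[0]/2));c=(np.atleast_2d(X)-T[:3,3])@T[:3,:3]
    return np.c_[p[1]-f*c[:,0]/c[:,2],p[2]+f*c[:,1]/c[:,2]]
def cloud(d,T,p):
    v,u=np.mgrid[:420,:560];r=ray(T,p,np.c_[u.ravel(),v.ravel()])
    return (T[:3,3]+r*d.ravel()[:,None]).reshape(420,560,3)
E
python3 - <<'E'
from h import *
im,d,T,p=load("top")
P=cloud(d,T,p)
hsv=cv2.cvtColor(im,cv2.COLOR_RGB2HSV)
m=((hsv[...,1]<70)&(hsv[...,2]>110)).astype(np.uint8)
m[:, :245]=0;m[:165]=0;m[295:]=0;m[:,466:]=0
n,l,s,c=cv2.connectedComponentsWithStats(m)
for i in range(1,n):
    if s[i,4]<60: continue
    ys,xs=np.where(l==i);X=plane(T,p,np.c_[xs,ys],.015)[:,:2]
    (cx,cy),(w,h),a=cv2.minAreaRect(X.astype(np.float32)*1000)
    print(i,s[i,4],c[i].round(),X.mean(0).round(3),"rect",round(cx),round(cy),round(w),round(h),round(a,1))
# rectified view: right=-y, up=+x, 1.4px/mm
x0,y0=P[230,358,:2];print("card mid",P[230,358])
# image corners
W=[(x0+.15,y0+.28),(x0+.15,y0-.28),(x0-.15,y0-.28),(x0-.15,y0+.28)]
uv=proj(T,p,[(a,b,.015) for a,b in W]).astype(np.float32)
H=cv2.getPerspectiveTransform(uv,np.float32([[0,0],[784,0],[784,420],[0,420]]))
cv2.imwrite("pics/rect.png",cv2.warpPerspective(im,H,(784,420),flags=cv2.INTER_CUBIC)[...,::-1])
# box: points
q=P[(P[...,2]>.05)&(P[...,2]<.072)&(P[...,1]>.15)&(P[...,1]<.7)&(P[...,0]>.2)&(P[...,0]<.62)]
for zlo,zhi in[(.05,.066),(.08,.12),(.15,.19),(.19,.24)]:
    k=(P[...,2]>zlo)&(P[...,2]<zhi)&(np.arange(560)[None]<230)&(np.arange(560)[None]>90)&(np.arange(420)[:,None]>170)&(np.arange(420)[:,None]<310)
    q=P[k]
    if len(q):print(zlo,len(q),cv2.minAreaRect((q[:,:2]*1000).astype(np.float32)),q.max(0))
E
```

```text
7 95 [253. 177.] [0.626 0.118] rect 630 118 31 57 80.5
13 390 [284. 189.] [0.6   0.039] rect 606 40 38 112 7.7
16 397 [334. 196.] [ 0.588 -0.086] rect 580 -88 94 52 54.9
19 390 [441. 209.] [ 0.572 -0.35 ] rect 575 -356 110 39 38.8
27 386 [390. 208.] [ 0.567 -0.225] rect 561 -227 39 111 25.4
38 398 [280. 238.] [0.476 0.041] rect 477 38 108 50 30.2
41 398 [335. 248.] [ 0.46  -0.091] rect 463 -97 111 39 18.8
46 363 [383. 261.] [ 0.435 -0.209] rect 438 -199 111 39 26.7
47 422 [437. 261.] [ 0.441 -0.339] rect 443 -333 39 112 71.2
card mid [ 0.50904563 -0.1491923   0.00185283]
0.05 730 ((439.20257568359375, 295.5841369628906), (161.89962768554688, 200.56224060058594), 47.94118118286133) [0.56578745 0.42063764 0.06598521]
0.08 360 ((490.3763732910156, 351.9176025390625), (5.892477035522461, 198.15142822265625), 47.8258171081543) [0.5646027  0.41957648 0.1198595 ]
0.15 434 ((486.1445617675781, 346.9984130859375), (5.442904949188232, 198.7690887451172), 48.026851654052734) [0.5616633  0.41441571 0.18999587]
0.19 671 ((484.4555358886719, 345.49871826171875), (8.937901496887207, 198.4358367919922), 47.76320266723633) [0.56053263 0.41370796 0.23695727]
```

View pics/rect.png

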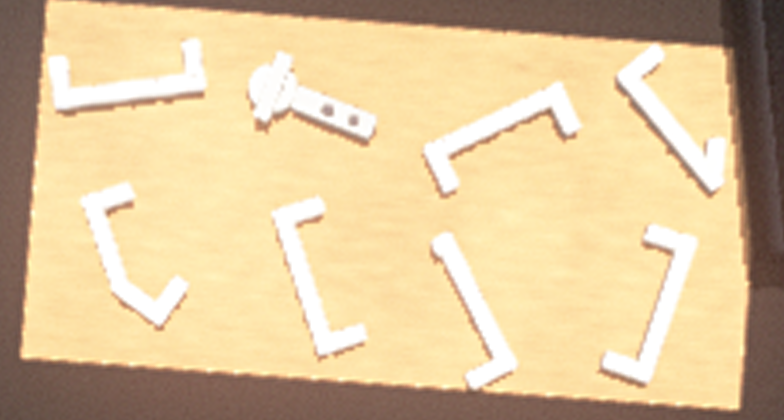

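Rectified view: the kinked pull is at left (bar about (92,205)–(118,280)). The short one is third in the lower row: bar (443,243)–(510,365), full foot at the lower end. The bent-foot pull is at top right: bar (630,75)–(712,183), bent foot at the lower end. Now I'll fit the bars precisely.

```bash
cat >> h.py <<'E'
def plan(tgt,yaw):
    """print shift (cm, tool axes) and turn (deg) to target with tool down; yaw mod pi picked near q6=0"""
    from rig import get_obs
    from scipy.spatial.transform import Rotation as R
    o=get_obs();p=np.array(o["position"]);R0=R.from_euler("xyz",o["orientation"])
    q1=np.arctan2(tgt[1],tgt[0])
    yaw=min((yaw+k*np.pi for k in range(-4,5)),key=lambda a:abs(q1+np.pi/2-a))
    Rt=R.from_euler("xyz",[np.pi,0,yaw])
    s=R0.inv().apply(np.array(tgt)-p)*100;t=np.degrees((R0.inv()*Rt).as_rotvec())
    print("t",round(float(o["time"]),2),"pos",p.round(4),"shift",s.round(2),"turn",t.round(1),"yaw",round(yaw,3),"fit q6",round(q1+np.pi/2-yaw,2))
E
python3 - <<'E'
from h import *
im,d,T,p=load("top")
hsv=cv2.cvtColor(im,cv2.COLOR_RGB2HSV)
m=((hsv[...,1]<70)&(hsv[...,2]>110))
ys,xs=np.where(m);X=plane(T,p,np.c_[xs,ys],.012)[:,:2]
w=lambda u,v:np.array([.509+.15-v/1400,-.149+.28-u/1400])
# corner A, B in rect picture; A = -x end (square foot), B = +x end
S={"kink":((92,203),(119,281),-10,69),"short":((513,366),(440,240),0,108),"bent":((627,73),(714,186),-8,108)}
for n,(a,b,g,L) in S.items():
    a,b=w(*a),w(*b);e=(b-a)/np.linalg.norm(b-a)
    for _ in range(3):
        nn=np.array([-e[1],e[0]]);s=(X-a)@e;t=(X-a)@nn;l=np.linalg.norm(b-a)
        k=(abs(t)<.008)&(s>.018)&(s<l-.016)
        v=cv2.fitLine((X[k]*1000).astype(np.float32),cv2.DIST_L2,0,.01,.01).ravel()
        e2=v[:2]*np.sign(v[:2]@e);c=v[2:]/1000;a=c+e2*((a-c)@e2);b=c+e2*((b-c)@e2);e=e2
    nn=np.array([-e[1],e[0]]);s=(X-a)@e;t=(X-a)@nn
    k=(abs(t)<.005)&(s>-.03)&(s<.14);lo=s[k].min();hi=s[k].max()
    o=a+e*(lo+.054+g/1000); 
    print(n,"len",round((hi-lo)*1000),"grip",o.round(4),"bar ang",np.degrees(np.arctan2(e[1],e[0])).round(1),"from hi end:",(a+e*(hi-.054+g/1000)).round(4))
plan([.5,.04,.1],0)
E
```

```text
kink len 88 grip [0.4805 0.0536] bar ang -160.8 from hi end: [0.4998 0.0603]
short len 111 grip [ 0.4425 -0.2102] bar ang 27.5 from hi end: [ 0.445  -0.2089]
bent len 110 grip [ 0.5748 -0.3424] bar ang -140.4 from hi end: [ 0.5735 -0.3435]
t 0.1 pos [0.1998 0.5916 0.2215] shift [-46.1  -42.63  12.22] turn [ -0.1  -0.  -18.7] yaw 3.142 fit q6 -1.49
```

```bash
python3 -c "
from h import *
plan([.4805,.0536,.12],np.radians(19.2))"
```

```text
t 0.1 pos [0.1998 0.5916 0.2215] shift [-43.82 -41.96  10.22] turn [-1.000e-01  1.000e-01  1.421e+02] yaw 0.335 fit q6 1.35
```

```bash
sed -i 's/    yaw=min.*/    y0=o["orientation"][2];yaw=min((a for a in (yaw+k*np.pi for k in range(-4,5)) if abs(q1+np.pi\/2-a)<2.3),key=lambda a:abs((a-y0+np.pi)%(2*np.pi)-np.pi))/' h.py; python3 -c "
from h import *
plan([.4805,.0536,.12],np.radians(19.2))"
```

```text
t 0.1 pos [0.1998 0.5916 0.2215] shift [-43.82 -41.96  10.22] turn [ -0.1  -0.  -37.9] yaw 3.477 fit q6 -1.79
```

Request:
{"api": "drive_tool", "payload": {"motion": [[-4, -2.5, 0, 0, 0, -7], [-8, -5, 0, 0, 0, -14], [-11, -8, 0, 0, 0, -21], [-14, -11, 0, 0, 0, -28], [-17, -14, 0, 0, 0, -35]], "fingers": 0.46, "force": 25}}

```text
time: 0.52
position: [0.3069, 0.4231, 0.222]
orientation: [-3.141, -0.001, -2.868]
contact_force: [0.9, -0.1, -0.1]
grip_width: 0.0615
finger_force: 0.0
```

```bash
python3 -c "
from h import *
plan([.4805,.0536,.12],np.radians(19.2))"
```

```text
t 0.52 pos [0.3069 0.4231 0.222 ] shift [ -6.76 -40.25  10.22] turn [-0.  -0.  -3.6] yaw 3.477 fit q6 -1.79
```

Request:
{"api": "drive_tool", "payload": {"motion": [[-1.4, -4, 0, 0, 0, -3.6], [-2.8, -8, 0, 0, 0, -3.6], [-4.1, -12, 0, 0, 0, -3.6], [-5.4, -16, 0, 0, 0, -3.6], [-6, -20, 0, 0, 0, -3.6]]}}

```text
time: 0.93
position: [0.4177, 0.2471, 0.2225]
orientation: [3.142, 0.0, -2.812]
contact_force: [0.4, 1.0, -0.8]
grip_width: 0.0412
finger_force: 0.0
```

Request:
{"api": "drive_tool", "payload": {"motion": [[0, -4, 0, 0, 0, 0], [0, -8, 1, 0, 0, 0], [0, -12, 3, 0, 0, 0], [0, -16, 5, 0, 0, 0], [0, -18, 8, 0, 0, 0]]}}

```text
time: 1.35
position: [0.4779, 0.0755, 0.1445]
orientation: [-3.139, 0.006, -2.813]
contact_force: [2.4, 0.4, -0.1]
grip_width: 0.0399
finger_force: 0.0
```

```bash
python3 -c "
from h import *
plan([.4805,.0536,.12],np.radians(19.2))"
```

```text
t 1.35 pos [0.4779 0.0755 0.1445] shift [ 0.47 -2.15  2.46] turn [-0.2  0.3 -0.4] yaw 3.477 fit q6 -1.79
```

Request:
{"api": "drive_tool", "payload": {"motion": [[0.5, -2.0, 2.4, 0, 0, 0], [0.5, -2.0, 2.4, 0, 0, 0], [0.5, -2.0, 2.4, 0, 0, 0]]}}

```text
time: 1.6
position: [0.4752, 0.0573, 0.1169]
orientation: [3.14, -0.004, -2.814]
contact_force: [0.3, 0.2, 1.4]
grip_width: 0.0399
finger_force: 0.0
```

```bash
python3 -c "
from h import *
plan([.4805,.0536,.007],np.radians(19.2))"
```

```text
t 1.6 pos [0.4752 0.0573 0.1169] shift [-0.43 -0.54 10.99] turn [ 0.1 -0.2 -0.5] yaw 3.477 fit q6 -1.79
```

Request:
{"api": "drive_tool", "payload": {"motion": [[-0.4, -0.5, 3, 0, 0, -0.5], [-0.4, -0.5, 6, 0, 0, -0.5], [-0.4, -0.5, 8.5, 0, 0, -0.5], [-0.4, -0.5, 9, 0, 0, -0.5], [-0.4, -0.5, 9, 0, 0, -0.5]]}}

```text
time: 2.02
position: [0.4813, 0.0557, 0.0282]
orientation: [3.14, -0.002, -2.802]
contact_force: [-1.1, 0.0, 0.4]
grip_width: 0.0401
finger_force: 0.0
```

```bash
python3 -c "
from h import *
plan([.4805,.0536,.007],np.radians(19.2))
from rig import *
im,_=get_image('wrist');cv2.imwrite('pics/w1.png',im[...,::-1])"
```

```text
t 2.02 pos [0.4813 0.0557 0.0282] shift [ 0.14 -0.17  2.12] turn [ 0.1 -0.1  0.3] yaw 3.477 fit q6 -1.79
```

View pics/w1.png

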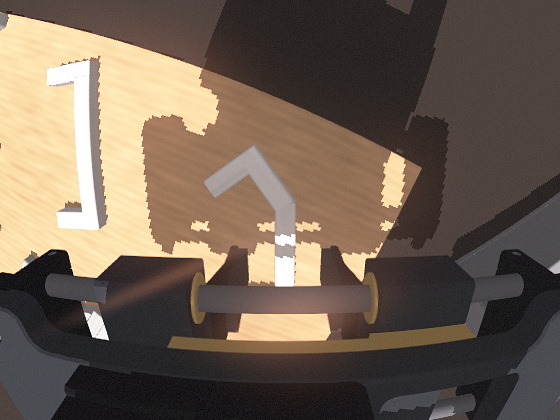

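The wrist view shows the kinked bar at (285,250), centred between the fingertips at (240,260) and (330,260). It is well aligned, so I'll go down and grip.

Request:
{"api": "drive_tool", "payload": {"motion": [[0.1, -0.2, 1, 0, 0, 0], [0.1, -0.2, 2, 0, 0, 0], [0.1, -0.2, 2, 0, 0, 0]]}}

```text
time: 2.32
position: [0.4815, 0.0524, 0.0079]
orientation: [3.141, -0.001, -2.803]
contact_force: [-2.1, 0.9, -0.0]
grip_width: 0.0399
finger_force: 0.0
```

Request:
{"api": "drive_tool", "payload": {"motion": [[0, 0, 0, 0, 0, 0], [0, 0, 0, 0, 0, 0], [0, 0, 0, 0, 0, 0], [0, 0, 0, 0, 0, 0], [0, 0, 0, 0, 0, 0]], "fingers": 0, "force": 25}}

```text
time: 2.73
position: [0.4822, 0.0523, 0.0089]
orientation: [-3.141, 0.001, -2.803]
contact_force: [-0.8, 0.6, 0.0]
grip_width: 0.0143
finger_force: 0.2
```

Request:
{"api": "drive_tool", "payload": {"motion": [[0, 0, -2, 0, 0, 0], [0, 0, -5, 0, 0, 0], [0, 0, -8, 0, 0, 0], [0, 0, -12, 0, 0, 0], [0, 0, -13, 0, 0, 0]]}}

```text
time: 3.15
position: [0.4854, 0.0521, 0.1449]
orientation: [-3.138, 0.008, -2.803]
contact_force: [1.0, -0.5, 0.4]
grip_width: 0.0109
finger_force: 25.0
```

```bash
cat >> h.py <<'E'
BC=np.array([.439,.2955]);BA=np.radians(47.9)
def inbox(bx,by,z):
    c,s=np.cos(BA),np.sin(BA);return [BC[0]+c*bx-s*by,BC[1]+s*bx+c*by,z]
E
python3 -c "
from h import *
plan(inbox(-.01,.06,.16),BA)"
```

```text
t 3.15 pos [0.4854 0.0521 0.1449] shift [ 2.000e-02  2.928e+01 -1.610e+00] turn [ -0.3   0.4 -28.5] yaw 3.978 fit q6 -1.7
```

Request:
{"api": "drive_tool", "payload": {"motion": [[0, 4, -1, 0, 0, -6], [0.4, 8, -1.6, 0, 0, -12], [0.4, 12, -1.6, 0, 0, -18], [0.4, 16, -1.6, 0, 0, -24], [0, 20, -1.6, 0, 0, -28.5]]}}

```text
time: 3.57
position: [0.4143, 0.2422, 0.1547]
orientation: [-3.141, 0.0, -2.301]
contact_force: [1.4, -0.3, -1.0]
grip_width: 0.0109
finger_force: 25.0
```

```bash
python3 -c "
from h import *
plan(inbox(0,.062,.16),BA)
from rig import *
im,_=get_image('wrist');cv2.imwrite('pics/w2.png',im[...,::-1])"
```

```text
t 3.57 pos [0.4143 0.2422 0.1547] shift [-5.65  7.91 -0.53] turn [-0.   0.   0.3] yaw 3.978 fit q6 -1.7
```

View pics/w2.png

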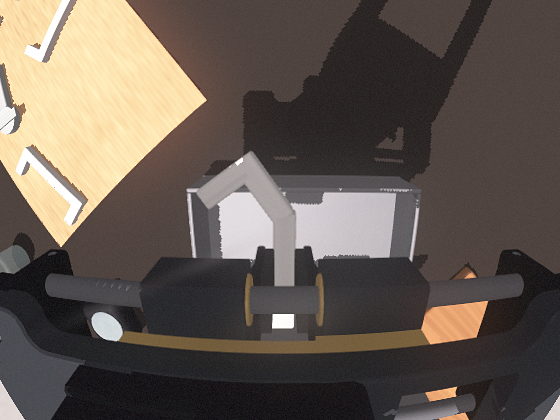

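Request:
{"api": "drive_tool", "payload": {"motion": [[-2, 4, 0, 0, 0, 0], [-4, 7, 0, 0, 0, 0], [-5.6, 7.9, 0, 0, 0, 0], [-5.6, 7.9, 0, 0, 0, 0], [-5.6, 7.9, 0, 0, 0, 0]]}}

```text
time: 4.03
position: [0.3941, 0.3358, 0.1541]
orientation: [-3.142, -0.001, -2.304]
contact_force: [-0.3, -0.8, -0.3]
grip_width: 0.0102
finger_force: 25.0
```

```bash
python3 -c "
from h import *
plan(inbox(0,.062,.015),BA)"
```

```text
t 4.03 pos [0.3941 0.3358 0.1541] shift [-0.03  0.17 13.91] turn [-0.  -0.1  0.1] yaw 3.978 fit q6 -1.7
```

Request:
{"api": "drive_tool", "payload": {"motion": [[0, 0.1, 4, 0, 0, 0], [0, 0.1, 8, 0, 0, 0], [0, 0.1, 12, 0, 0, 0], [0, 0.1, 13.5, 0, 0, 0], [0, 0.1, 13.9, 0, 0, 0]]}}

```text
time: 4.45
position: [0.3911, 0.3328, 0.0121]
orientation: [3.14, -0.008, -2.307]
contact_force: [-4.0, -3.6, 7.8]
grip_width: 0.0112
finger_force: 25.0
```

Request:
{"api": "drive_tool", "payload": {"motion": [[0, 0, 0, 0, 0, 0], [0, 0, 0, 0, 0, 0], [0, 0, 0, 0, 0, 0], [0, 0, 0, 0, 0, 0]], "fingers": 0.29}}

```text
time: 4.78
position: [0.3949, 0.3363, 0.0169]
orientation: [-3.141, 0.002, -2.306]
contact_force: [0.1, 0.0, 0.3]
grip_width: 0.0239
finger_force: 0.0
```

Request:
{"api": "drive_tool", "payload": {"motion": [[0, 0, -3, 0, 0, 0], [0, 0, -7, 0, 0, 0], [0, 0, -11, 0, 0, 0], [0, 0, -15, 0, 0, 0], [0, 0, -18, 0, 0, 0]]}}

```text
time: 5.2
position: [0.3948, 0.3367, 0.2005]
orientation: [-3.14, 0.005, -2.306]
contact_force: [0.9, 0.8, 0.7]
grip_width: 0.0251
finger_force: 0.0
```

```bash
python3 -c "
from h import *
plan([.444,-.2095,.12],np.radians(27.5))"
```

```text
t 5.2 pos [0.3948 0.3367 0.2005] shift [ 37.27 -40.26   7.92] turn [  -0.4   -0.  -159.6] yaw 0.48 fit q6 0.65
```

Request:
{"api": "drive_tool", "payload": {"motion": [[2.7, -2.9, 0, 0, 0, 5], [5.4, -5.8, 0, 0, 0, 10], [8.1, -8.7, 0, 0, 0, 15], [10.8, -11.7, 0, 0, 0, 20], [13.5, -14.6, 0, 0, 0, 20.4]]}}

```text
time: 5.62
position: [0.4117, 0.1365, 0.1968]
orientation: [-3.141, 0.003, -2.665]
contact_force: [1.2, -0.8, -0.4]
grip_width: 0.0253
finger_force: 0.0
```

```bash
sed -i 's/<2.3)/<2.55)/' h.py; python3 -c "
from h import *
plan([.444,-.2095,.12],np.radians(27.5))"
```

```text
t 5.62 pos [0.4117 0.1365 0.1968] shift [ 13.01 -32.22   7.68] turn [-0.1  0.1 -0.2] yaw 3.622 fit q6 -2.49
```

Request:
{"api": "drive_tool", "payload": {"motion": [[1.5, -3.7, 0, 0, 0, 0], [3, -7.4, 0, 0, 0, 0], [4.5, -11.1, 0, 0, 0, 0], [6, -14.8, 0, 0, 0, 0], [7.5, -18.5, 0, 0, 0, 0]], "fingers": 0.46}}

```text
time: 6.03
position: [0.4305, -0.0628, 0.1969]
orientation: [-3.139, 0.002, -2.662]
contact_force: [1.2, -0.2, 0.1]
grip_width: 0.0395
finger_force: 0.0
```

Request:
{"api": "drive_tool", "payload": {"motion": [[1.5, -3.7, 1, 0, 0, 0], [3, -7.4, 3, 0, 0, 0], [4.8, -11.1, 6, 0, 0, 0], [5.2, -12.8, 7.5, 0, 0, 0], [5.2, -12.8, 7.7, 0, 0, 0]]}}

```text
time: 6.45
position: [0.4416, -0.2017, 0.1154]
orientation: [3.14, -0.003, -2.666]
contact_force: [-0.4, 0.2, -0.3]
grip_width: 0.0401
finger_force: 0.0
```

```bash
python3 -c "
from h import *
plan([.444,-.2095,.007],np.radians(27.5))"
```

```text
t 6.45 pos [ 0.4416 -0.2017  0.1154] shift [ 0.12 -0.82 10.84] turn [ 0.1 -0.2 -0.2] yaw 3.622 fit q6 -2.49
```

Request:
{"api": "drive_tool", "payload": {"motion": [[0.1, -0.8, 3, 0, 0, 0], [0.1, -0.8, 6, 0, 0, 0], [0.1, -0.8, 8.5, 0, 0, 0], [0.1, -0.8, 8.5, 0, 0, 0]]}}

```text
time: 6.78
position: [0.4429, -0.2034, 0.0297]
orientation: [3.135, -0.004, -2.662]
contact_force: [-2.2, 0.9, -0.4]
grip_width: 0.04
finger_force: 0.0
```

```bash
python3 -c "
from h import *
plan([.444,-.2095,.007],np.radians(27.5))
from rig import *
im,_=get_image('wrist');cv2.imwrite('pics/w3.png',im[...,::-1])"
```

```text
t 6.78 pos [ 0.4429 -0.2034  0.0297] shift [ 0.18 -0.6   2.27] turn [ 0.4 -0.2 -0. ] yaw 3.622 fit q6 -2.49
```

View pics/w3.png

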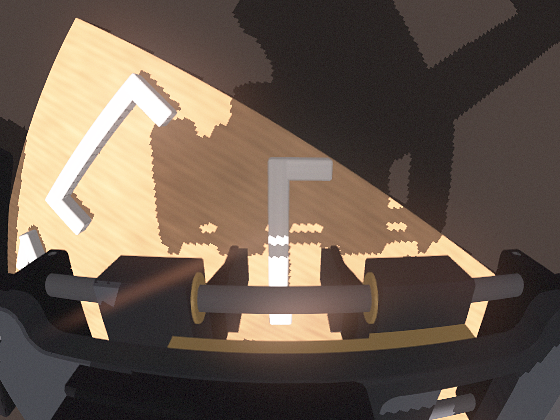

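The short pull's bar is at (280,240) between the fingertips at (240,260) and (330,260), slightly left of centre. I'll go down and grip.

Request:
{"api": "drive_tool", "payload": {"motion": [[0.1, -0.4, 1, 0, 0, 0], [0.1, -0.4, 2.2, 0, 0, 0], [0.1, -0.4, 2.2, 0, 0, 0]]}}

```text
time: 7.08
position: [0.4477, -0.2101, 0.012]
orientation: [-3.14, 0.001, -2.661]
contact_force: [-0.9, 0.3, 0.0]
grip_width: 0.0398
finger_force: 0.0
```

Request:
{"api": "drive_tool", "payload": {"motion": [[0, 0, 0, 0, 0, 0], [0, 0, 0, 0, 0, 0], [0, 0, 0, 0, 0, 0], [0, 0, 0, 0, 0, 0], [0, 0, 0, 0, 0, 0]], "fingers": 0}}

```text
time: 7.5
position: [0.4475, -0.21, 0.0123]
orientation: [-3.141, 0.001, -2.662]
contact_force: [0.6, 0.4, -0.0]
grip_width: 0.0144
finger_force: 0.2
```

Request:
{"api": "drive_tool", "payload": {"motion": [[0, 0, 0, 0, 0, 0], [0, 0, -3, 0, 0, 0], [0, 0, -6, 0, 0, 0], [0, 0, -10, 0, 0, 0], [0, 0, -13, 0, 0, 0]]}}

```text
time: 7.92
position: [0.4473, -0.2099, 0.144]
orientation: [-3.141, 0.0, -2.662]
contact_force: [1.0, -0.7, -0.4]
grip_width: 0.0109
finger_force: 25.0
```

```bash
python3 -c "
from h import *
plan(inbox(0,.0,.16),BA)"
```

```text
t 7.92 pos [ 0.4473 -0.2099  0.144 ] shift [-22.6   45.21  -1.63] turn [ -0.1   0.  -20.4] yaw 3.978 fit q6 -1.81
```

Request:
{"api": "drive_tool", "payload": {"motion": [[-1, 2, -1, 0, 0, -4], [-2.5, 5, -2.5, 0, 0, -8], [-4, 8, -4, 0, 0, -12], [-5.5, 11, -5, 0, 0, -16], [-7, 14, -5, 0, 0, -20.4]], "force": 40}}

```text
time: 8.33
position: [0.447, -0.0481, 0.1943]
orientation: [-3.135, -0.003, -2.309]
contact_force: [1.2, 0.6, -0.1]
grip_width: 0.011
finger_force: 40.0
```

```bash
python3 -c "
from h import *
plan(inbox(0,-.01,.19),BA)"
```

```text
t 8.33 pos [ 0.447  -0.0481  0.1943] shift [-24.88  22.71   0.2 ] turn [-0.4 -0.2 -0.2] yaw 3.978 fit q6 -1.83
```

Request:
{"api": "drive_tool", "payload": {"motion": [[-2.5, 2.3, 0, 0, 0, 0], [-5, 4.6, 0, 0, 0, 0], [-7.5, 6.9, 0, 0, 0, 0], [-10, 9.2, 0, 0, 0, 0], [-12.5, 11.5, 0, 0, 0, 0]]}}

```text
time: 8.75
position: [0.4449, 0.1226, 0.1908]
orientation: [-3.139, -0.005, -2.311]
contact_force: [0.3, 0.1, -1.2]
grip_width: 0.0108
finger_force: 40.0
```

Request:
{"api": "drive_tool", "payload": {"motion": [[-2.5, 2.3, 0, 0, 0, 0], [-5, 4.6, 0, 0, 0, 0], [-7.5, 6.9, 0, 0, 0, 0], [-10, 9.2, 0, 0, 0, 0], [-12, 10.9, 0, 0, 0, 0]]}}

```text
time: 9.17
position: [0.4452, 0.2855, 0.1897]
orientation: [-3.14, -0.005, -2.31]
contact_force: [-0.0, 0.3, -1.3]
grip_width: 0.0107
finger_force: 40.0
```

```bash
python3 -c "
from h import *
plan(inbox(0,-.01,.022),BA)
from rig import *
im,_=get_image('wrist');cv2.imwrite('pics/w4.png',im[...,::-1])"
```

```text
t 9.17 pos [0.4452 0.2855 0.1897] shift [-0.41  0.16 16.76] turn [-0.1 -0.3 -0.3] yaw 3.978 fit q6 -1.83
```

View pics/w4.png

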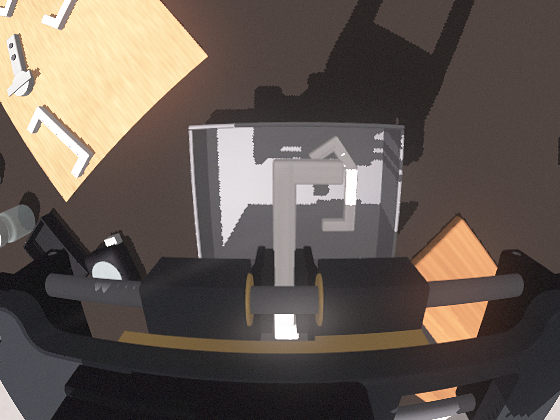

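The wrist view shows the short pull firmly held (bar at column 285, foot to the right at (345,170)). The kinked pull lies in the box at about (345,190). Lowering it next.

Request:
{"api": "drive_tool", "payload": {"motion": [[-0.4, -0.4, 4, 0, 0, 0], [-0.4, -0.4, 8, 0, 0, 0], [-0.4, -0.4, 12, 0, 0, 0], [-0.4, -0.4, 15, 0, 0, 0], [-0.4, -0.4, 16.4, 0, 0, 0]]}}

```text
time: 9.63
position: [0.4476, 0.2806, 0.0208]
orientation: [3.141, -0.012, -2.311]
contact_force: [-0.2, -0.2, 0.1]
grip_width: 0.0104
finger_force: 40.0
```

Request:
{"api": "drive_tool", "payload": {"motion": [[0, 0, 0, 0, 0, 0], [0, 0, 0, 0, 0, 0], [0, 0, 0, 0, 0, 0], [0, 0, 0, 0, 0, 0]], "fingers": 0.29}}

```text
time: 9.97
position: [0.453, 0.2831, 0.028]
orientation: [-3.137, -0.001, -2.311]
contact_force: [0.4, 0.6, 0.5]
grip_width: 0.0237
finger_force: 0.0
```

Request:
{"api": "drive_tool", "payload": {"motion": [[0, 0, -3, 0, 0, 0], [0, 0, -7, 0, 0, 0], [0, 0, -11, 0, 0, 0], [0, 0, -15, 0, 0, 0], [0, 0, -18, 0, 0, 0]]}}

```text
time: 10.38
position: [0.4531, 0.2841, 0.2119]
orientation: [-3.136, 0.002, -2.311]
contact_force: [1.0, 0.9, 0.5]
grip_width: 0.0252
finger_force: 0.0
```

```bash
python3 -c "
from h import *
plan([.574,-.343,.2],np.radians(39.6))"
```

```text
t 10.38 pos [0.4531 0.2841 0.2119] shift [ 38.14 -51.23   1.4 ] turn [  -0.2   -0.5 -172. ] yaw 0.691 fit q6 0.34
```

Request:
{"api": "drive_tool", "payload": {"motion": [[1.8, -2.4, 0, 0, 0, 7], [3.6, -4.8, 0, 0, 0, 14], [5.4, -7.2, 0, 0, 0, 21], [7.2, -9.6, 0, 0, 0, 28], [9, -12, 0, 0, 0, 35]], "fingers": 0.46}}

```text
time: 10.8
position: [0.4802, 0.1349, 0.2089]
orientation: [-3.136, 0.002, -2.928]
contact_force: [0.0, -0.4, -0.5]
grip_width: 0.0394
finger_force: 0.0
```

Request:
{"api": "drive_tool", "payload": {"motion": [[0.1, -3, 0, 0, 0, 7], [0.2, -6, 0, 0, 0, 14], [0.3, -9, 0, 0, 0, 21], [0.4, -12, 0, 0, 0, 28], [0.5, -15, 0, 0, 0, 35]]}}

```text
time: 11.22
position: [0.508, -0.0131, 0.2096]
orientation: [-3.137, 0.005, 2.744]
contact_force: [1.3, -0.4, -0.1]
grip_width: 0.0401
finger_force: 0.0
```

Request:
{"api": "drive_tool", "payload": {"motion": [[-1.6, -2.5, 0, 0, 0, 7], [-3.3, -5, 0, 0, 0, 14], [-4.9, -7.5, 0, 0, 0, 21], [-6.6, -10, 0, 0, 0, 28], [-8.2, -12.5, 0, 0, 0, 35]]}}

```text
time: 11.63
position: [0.5361, -0.1602, 0.2104]
orientation: [-3.14, 0.007, 2.133]
contact_force: [1.1, -0.5, 0.0]
grip_width: 0.0401
finger_force: 0.0
```

```bash
python3 -c "
from h import *
plan([.574,-.343,.2],np.radians(39.6))"
```

```text
t 11.63 pos [ 0.5361 -0.1602  0.2104] shift [-17.48  -6.53   1.17] turn [ 0.2  0.4 82.6] yaw 0.691 fit q6 0.34
```

Request:
{"api": "drive_tool", "payload": {"motion": [[-3.4, -1.3, 0, 0, 0, 7], [-6.8, -2.6, 0, 0, 0, 14], [-10.2, -3.9, 0, 0, 0, 21], [-13.6, -5.2, 0, 0, 0, 28], [-17, -6.4, 0, 0, 0, 35]]}}

```text
time: 12.05
position: [0.5734, -0.3384, 0.2114]
orientation: [3.14, 0.007, 1.522]
contact_force: [0.2, 0.9, 0.3]
grip_width: 0.0399
finger_force: 0.0
```

Request:
{"api": "drive_tool", "payload": {"motion": [[0, 0, 0, 0, 0, 7], [0, 0, 0, 0, 0, 14], [0, 0, 0, 0, 0, 21], [0, 0, 0, 0, 0, 28], [0, 0, 0, 0, 0, 35]]}}

```text
time: 12.47
position: [0.5733, -0.3367, 0.2112]
orientation: [3.136, 0.005, 0.911]
contact_force: [-0.2, -0.0, 0.1]
grip_width: 0.0405
finger_force: 0.0
```

```bash
python3 -c "
from h import *
plan([.574,-.343,.1],np.radians(39.6))"
```

```text
t 12.47 pos [ 0.5733 -0.3367  0.2112] shift [-0.4   0.39 11.12] turn [ 0.3  0.3 12.6] yaw 0.691 fit q6 0.34
```

Request:
{"api": "drive_tool", "payload": {"motion": [[-0.4, 0.4, 3, 0, 0, 6.3], [-0.4, 0.4, 6, 0, 0, 12.6], [-0.4, 0.4, 10, 0, 0, 12.6], [-0.4, 0.4, 14, 0, 0, 12.6], [-0.4, 0.4, 16, 0, 0, 12.6]]}}

```text
time: 12.88
position: [0.5716, -0.3413, 0.0456]
orientation: [-3.141, 0.005, 0.697]
contact_force: [-1.3, 0.6, -1.5]
grip_width: 0.0399
finger_force: 0.0
```

Request:
{"api": "drive_tool", "payload": {"motion": [[0, 0, 2, 0, 0, 0], [0, 0, 2.3, 0, 0, 0], [0, 0, 2.3, 0, 0, 0]]}}

```text
time: 13.13
position: [0.5729, -0.3424, 0.0259]
orientation: [3.14, 0.005, 0.698]
contact_force: [-0.2, 0.0, -0.1]
grip_width: 0.0399
finger_force: 0.0
```

```bash
python3 -c "
from h import *
plan([.574,-.343,.007],np.radians(39.6))
from rig import *
im,_=get_image('wrist');cv2.imwrite('pics/w5.png',im[...,::-1])"
```

```text
t 13.13 pos [ 0.5729 -0.3424  0.0259] shift [0.05 0.11 1.89] turn [0.1 0.3 0.4] yaw 0.691 fit q6 0.34
```

View pics/w5.png

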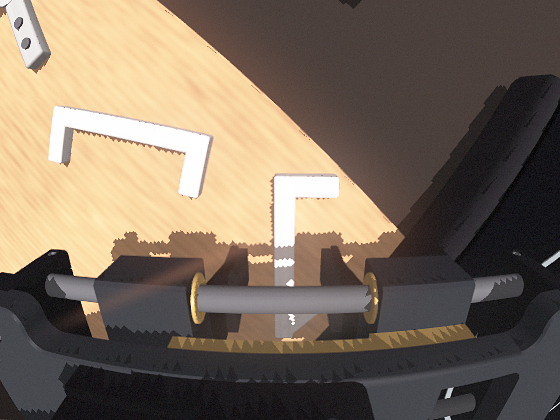

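The bent-foot pull's bar is at column 285, centred between the fingertips (240 and 330). The good pull to the left is clear, so I'll go down.

Request:
{"api": "drive_tool", "payload": {"motion": [[0, 0.1, 1, 0, 0, 0], [0, 0.1, 1.9, 0, 0, 0], [0, 0.1, 1.9, 0, 0, 0]]}}

```text
time: 13.43
position: [0.5735, -0.3432, 0.0061]
orientation: [3.139, 0.005, 0.698]
contact_force: [-1.2, -0.0, -0.8]
grip_width: 0.0399
finger_force: 0.0
```

Request:
{"api": "drive_tool", "payload": {"motion": [[0, 0, 0, 0, 0, 0], [0, 0, 0, 0, 0, 0], [0, 0, 0, 0, 0, 0], [0, 0, 0, 0, 0, 0], [0, 0, 0, 0, 0, 0]], "fingers": 0}}

```text
time: 13.85
position: [0.5741, -0.3436, 0.0074]
orientation: [3.138, 0.005, 0.698]
contact_force: [-0.1, -0.2, -0.8]
grip_width: 0.0145
finger_force: 0.2
```

Request:
{"api": "drive_tool", "payload": {"motion": [[0, 0, 0, 0, 0, 0], [0, 0, -3, 0, 0, 0], [0, 0, -7, 0, 0, 0], [0, 0, -11, 0, 0, 0], [0, 0, -15, 0, 0, 0]]}}

```text
time: 14.27
position: [0.5736, -0.3423, 0.1581]
orientation: [3.14, 0.005, 0.698]
contact_force: [1.7, -1.1, -0.6]
grip_width: 0.0112
finger_force: 40.0
```

Request:
{"api": "drive_tool", "payload": {"motion": [[0, 0, -1, 0, 0, 0], [0, 0, -2, 0, 0, 0], [0, 0, -3, 0, 0, 0], [0, 0, -3, 0, 0, 0]]}}

```text
time: 14.6
position: [0.5743, -0.3426, 0.1878]
orientation: [3.138, 0.004, 0.698]
contact_force: [0.0, 0.8, 0.1]
grip_width: 0.0113
finger_force: 40.0
```

```bash
python3 -c "
from h import *
plan(inbox(-.08,-.052,.18),BA)"
```

```text
t 14.6 pos [ 0.5743 -0.3426  0.1878] shift [ 23.42 -51.35   0.48] turn [ 0.2  0.3 -7.9] yaw 0.836 fit q6 1.18
```

Request:
{"api": "drive_tool", "payload": {"motion": [[1.5, -3.4, 0, 0, 0, -2], [3.1, -6.8, 0, 0, 0, -4], [4.7, -10.2, 0, 0, 0, -6], [6.3, -13.7, 0, 0, 0, -8], [7.8, -17.1, 0, 0, 0, -8]]}}

```text
time: 15.02
position: [0.522, -0.1591, 0.1832]
orientation: [-3.14, 0.006, 0.839]
contact_force: [1.4, 0.4, -0.5]
grip_width: 0.0113
finger_force: 40.0
```

```bash
python3 -c "
from h import *
plan(inbox(-.08,-.052,.18),BA)
from rig import *
from scipy.spatial.transform import Rotation as R
o=get_obs();T=calibration('wrist')['world_from_camera']
print(R.from_euler('xyz',o['orientation']).inv().apply(T[:3,3]-o['position']))"
```

```text
t 15.02 pos [ 0.522  -0.1591  0.1832] shift [ 20.25 -31.39   0.26] turn [-0.1  0.4  0.1] yaw 0.836 fit q6 1.18
[ 0.0783329  -0.00031987 -0.16209205]
```

Request:
{"api": "drive_tool", "payload": {"motion": [[0.8, -1.2, 0, 0, 0, -7], [1.6, -2.5, 0, 0, 0, -14], [2.4, -3.7, 0, 0, 0, -21], [3.2, -5, 0, 0, 0, -28], [4, -6.2, 0, 0, 0, -35]]}}

```text
time: 15.43
position: [0.5031, -0.0888, 0.1832]
orientation: [-3.136, 0.005, 1.454]
contact_force: [0.4, -0.0, 0.1]
grip_width: 0.0118
finger_force: 40.0
```

Request:
{"api": "drive_tool", "payload": {"motion": [[1.4, -0.6, 0, 0, 0, -7], [2.7, -1.1, 0, 0, 0, -14], [4.1, -1.7, 0, 0, 0, -21], [5.5, -2.2, 0, 0, 0, -28], [6.8, -2.8, 0, 0, 0, -35]]}}

```text
time: 15.85
position: [0.4838, -0.0182, 0.183]
orientation: [-3.135, 0.001, 2.065]
contact_force: [0.4, -0.3, 0.2]
grip_width: 0.0117
finger_force: 40.0
```

Request:
{"api": "drive_tool", "payload": {"motion": [[1.4, 0.3, 0, 0, 0, -7], [2.9, 0.7, 0, 0, 0, -14], [4.3, 1, 0, 0, 0, -21], [5.8, 1.3, 0, 0, 0, -28], [7.2, 1.6, 0, 0, 0, -35]]}}

```text
time: 16.27
position: [0.464, 0.0527, 0.1826]
orientation: [-3.134, -0.003, 2.676]
contact_force: [0.3, 0.4, -0.5]
grip_width: 0.0113
finger_force: 40.0
```

Request:
{"api": "drive_tool", "payload": {"motion": [[1, 1.1, 0, 0, 0, -7], [2, 2.2, 0, 0, 0, -14], [3, 3.3, 0, 0, 0, -21], [4, 4.4, 0, 0, 0, -28], [5, 5.5, 0, 0, 0, -35]]}}

```text
time: 16.68
position: [0.4445, 0.1241, 0.1823]
orientation: [-3.137, -0.006, -2.997]
contact_force: [-0.5, 0.4, -0.2]
grip_width: 0.0112
finger_force: 40.0
```

```bash
python3 -c "
from h import *
plan(inbox(-.08,-.06,.18),BA)"
```

```text
t 16.68 pos [0.4445 0.1241 0.1823] shift [0.41 7.32 0.2 ] turn [ -0.1  -0.5 -39.6] yaw 3.978 fit q6 -1.98
```

Request:
{"api": "drive_tool", "payload": {"motion": [[0.1, 1.5, 0, 0, 0, -7], [0.2, 3, 0, 0, 0, -14], [0.3, 4.5, 0, 0, 0, -21], [0.4, 6, 0, 0, 0, -28], [0.4, 7.2, 0, 0, 0, -35]]}}

```text
time: 17.1
position: [0.4305, 0.1949, 0.1819]
orientation: [-3.141, -0.008, -2.385]
contact_force: [0.1, -0.4, -1.0]
grip_width: 0.0113
finger_force: 40.0
```

```bash
python3 -c "
from h import *
plan(inbox(.0,-.06,.18),BA)"
```

```text
t 17.1 pos [0.4305 0.1949 0.1819] shift [-8.    0.75  0.13] turn [-0.  -0.5 -4.6] yaw 3.978 fit q6 -1.92
```

Request:
{"api": "drive_tool", "payload": {"motion": [[-2, 0.2, 0, 0, 0, -4.6], [-5, 0.4, 0, 0, 0, -4.6], [-8, 0.6, 0, 0, 0, -4.6], [-8, 0.6, 0, 0, 0, -4.6], [-8, 0.6, 0, 0, 0, -4.6]]}}

```text
time: 17.52
position: [0.4856, 0.2534, 0.1809]
orientation: [-3.142, -0.01, -2.31]
contact_force: [-0.6, 0.0, -0.3]
grip_width: 0.0113
finger_force: 40.0
```

```bash
python3 -c "
from h import *
plan(inbox(.0,-.06,.016),BA)"
```

```text
t 17.52 pos [0.4856 0.2534 0.1809] shift [-0.15  0.28 16.49] turn [-0.  -0.6 -0.3] yaw 3.978 fit q6 -1.92
```

Request:
{"api": "drive_tool", "payload": {"motion": [[-0.1, 0.2, 4, 0, 0, 0], [-0.1, 0.2, 8, 0, 0, 0], [-0.1, 0.2, 12, 0, 0, 0], [-0.1, 0.2, 15, 0, 0, 0], [-0.1, 0.2, 16.1, 0, 0, 0]]}}

```text
time: 17.93
position: [0.48, 0.2518, 0.0168]
orientation: [3.139, -0.015, -2.312]
contact_force: [-1.6, -0.2, -1.1]
grip_width: 0.0112
finger_force: 40.0
```

Request:
{"api": "drive_tool", "payload": {"motion": [[0, 0, 0, 0, 0, 0], [0, 0, 0, 0, 0, 0], [0, 0, 0, 0, 0, 0], [0, 0, 0, 0, 0, 0]], "fingers": 0.29}}

```text
time: 18.27
position: [0.4878, 0.2551, 0.0257]
orientation: [-3.137, -0.001, -2.311]
contact_force: [0.2, 1.2, 0.5]
grip_width: 0.0236
finger_force: 0.0
```

Request:
{"api": "drive_tool", "payload": {"motion": [[0, 0, -3, 0, 0, 0], [0, 0, -7, 0, 0, 0], [0, 0, -11, 0, 0, 0], [0, 0, -15, 0, 0, 0], [0, 0, -18, 0, 0, 0]]}}

```text
time: 18.68
position: [0.4876, 0.2561, 0.2092]
orientation: [-3.136, 0.002, -2.311]
contact_force: [0.7, 0.9, -0.4]
grip_width: 0.0253
finger_force: 0.0
```

Request:
{"api": "drive_tool", "payload": {"motion": [[3, -3, -3, 0, 0, 0], [6, -6, -6, 0, 0, 0], [8, -8, -9, 0, 0, 0], [9, -10, -12, 0, 0, 0], [10, -12, -14, 0, 0, 0]], "fingers": 0}}

```text
time: 19.1
position: [0.5061, 0.1026, 0.3457]
orientation: [-3.136, -0.002, -2.311]
contact_force: [1.0, 0.3, 0.5]
grip_width: 0.0028
finger_force: 0.0
```

Run:
```python
from h import *
from rig import *
im,d=get_image("top");c=calibration("top");T=c["world_from_camera"];p=[c["fovy"],c["cx"],c["cy"]]
cv2.imwrite('pics/t2.png',cv2.resize(im[130:330,60:260],None,fx=3,fy=3)[...,::-1])
P=cloud(d,T,p);cc,ss=np.cos(BA),np.sin(BA);D=P-[*BC,0]
bx=D[...,0]*cc+D[...,1]*ss;by=-D[...,0]*ss+D[...,1]*cc
for lo in(.08,.13,.18,.205):
    k=(abs(by)<.09)&(bx>0)&(bx<.14)&(P[...,2]>lo)&(P[...,2]<lo+.04)
    print(lo,k.sum(),np.percentile(bx[k],[5,50,95]).round(3) if k.sum() else "",P[k][:,2].max().round(3) if k.sum() else "")
plan(inbox(.17,0,.3),BA)
```

```text
0.08 204 [0.074 0.076 0.078] 0.12
0.13 269 [0.07  0.072 0.074] 0.17
0.18 412 [0.065 0.067 0.07 ] 0.22
0.205 367 [0.064 0.066 0.07 ] 0.238
t 19.15 pos [0.5102 0.098  0.3525] shift [-26.7   18.84   5.03] turn [-0.9  0.2 -0.5] yaw 3.978 fit q6 -1.76
```

View pics/t2.png

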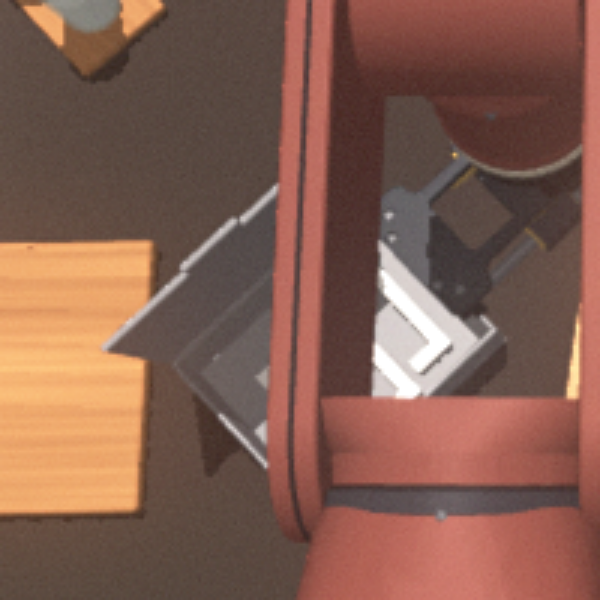

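The bent pull lies inside at (415,320) in the crop, with the short one's bar next to it. The lid leans slightly inward at about 1.48 rad. Going over and behind the lid.

Request:
{"api": "drive_tool", "payload": {"motion": [[-2.7, 2.3, 0, 0, 0, 0], [-5.4, 4.6, 0, 0, 0, 0], [-8.1, 6.9, 0, 0, 0, 0], [-10.8, 9.2, 0, 0, 0, 0], [-13.5, 11.5, 0, 0, 0, 0]]}}

```text
time: 19.57
position: [0.5127, 0.2826, 0.3426]
orientation: [-3.137, -0.002, -2.312]
contact_force: [0.0, -0.3, -0.6]
grip_width: 0.0003
finger_force: 0.0
```

Request:
{"api": "drive_tool", "payload": {"motion": [[-2.8, 2.4, 0, 0, 0, 0], [-5.6, 4.8, 0, 0, 0, 0], [-8.4, 7.2, 0, 0, 0, 0], [-9.5, 7.2, 0, 0, 0, 0], [-9.5, 7.2, 0, 0, 0, 0]]}}

```text
time: 19.98
position: [0.5235, 0.4025, 0.3407]
orientation: [-3.139, -0.003, -2.308]
contact_force: [1.1, -0.2, -0.5]
grip_width: 0.0005
finger_force: 0.0
```

```bash
python3 -c "
from h import *
plan(inbox(.13,0,.19),BA)"
```

```text
t 19.98 pos [0.5235 0.4025 0.3407] shift [ 0.56 -0.86 15.07] turn [-0.2 -0.1 -0.1] yaw 3.978 fit q6 -1.77
```

Request:
{"api": "drive_tool", "payload": {"motion": [[0.4, -0.8, 4, 0, 0, 0], [0.4, -0.8, 8, 0, 0, 0], [0.4, -0.8, 12, 0, 0, 0], [0.4, -0.8, 15, 0, 0, 0], [0.4, -0.8, 15, 0, 0, 0]]}}

```text
time: 20.4
position: [0.5228, 0.3871, 0.1825]
orientation: [3.141, -0.016, -2.312]
contact_force: [-1.1, -0.7, -1.2]
grip_width: 0.0005
finger_force: 0.0
```

Run:
```python
from h import *
plan(inbox(.13,0,.19),BA)
for th in np.arange(1.45,-.01,-.145):
    print(round(th,2),"bx,z cm",round(100*(.08-.13*np.cos(th)+.006*np.sin(th)+.01),1),round(100*(.06+.13*np.sin(th)+.006*np.cos(th)),1))
```

```text
t 20.4 pos [0.5228 0.3871 0.1825] shift [-0.58  0.08 -0.76] turn [ 0.  -0.9 -0.4] yaw 3.978 fit q6 -1.77
1.45 bx,z cm 8.0 19.0
1.3 bx,z cm 6.2 18.7
1.16 bx,z cm 4.4 18.2
1.01 bx,z cm 2.7 17.4
0.87 bx,z cm 1.1 16.3
0.72 bx,z cm -0.3 15.1
0.58 bx,z cm -1.5 13.6
0.43 bx,z cm -2.5 12.0
0.29 bx,z cm -3.3 10.3
0.14 bx,z cm -3.8 8.5
-0.0 bx,z cm -4.0 6.6
```

Request:
{"api": "drive_tool", "payload": {"motion": [[2, 0, 0, 0, 0, 0], [4, 0, 0, 0, 0, 0], [5.5, 0, 0, 0, 0, 0], [7, 0, 0.1, 0, 0, 0], [8.5, 0, 0.6, 0, 0, 0]]}}

```text
time: 20.82
position: [0.471, 0.3278, 0.1891]
orientation: [-3.137, 0.002, -2.312]
contact_force: [1.6, 1.7, 0.7]
grip_width: 0.0005
finger_force: 0.6
```

```bash
python3 -c "
from h import *
plan(inbox(-.003,0,.151),BA)"
```

```text
t 20.82 pos [0.471  0.3278 0.1891] shift [4.85 0.19 3.8 ] turn [-0.3  0.1 -0.4] yaw 3.978 fit q6 -1.82
```

Request:
{"api": "drive_tool", "payload": {"motion": [[1.7, 0, 0.8, 0, 0, 0], [3.2, 0, 1.8, 0, 0, 0], [4.7, 0, 3.2, 0, 0, 0], [5.9, 0, 4.7, 0, 0, 0], [6.9, 0, 6.3, 0, 0, 0]]}}

```text
time: 21.23
position: [0.4244, 0.2763, 0.1253]
orientation: [-3.136, 0.001, -2.312]
contact_force: [0.2, 0.2, 1.2]
grip_width: 0.0004
finger_force: 0.4
```

Request:
{"api": "drive_tool", "payload": {"motion": [[0.8, 0, 1.7, 0, 0, 0], [1.3, 0, 3.5, 0, 0, 0], [1.5, 0, 5.2, 0, 0, 0], [1.5, 0, 5.6, 0, 0, 0], [1.5, 0, 5.8, 0, 0, 0]]}}

```text
time: 21.65
position: [0.4125, 0.2642, 0.0666]
orientation: [-3.139, -0.007, -2.312]
contact_force: [-13.0, -8.5, 26.6]
grip_width: 0.0003
finger_force: 12.8
```

```bash
python3 -c "
from h import *
plan(inbox(-.04,0,.066),BA)"
```

```text
t 21.65 pos [0.4125 0.2642 0.0666] shift [-0.1   0.13  0.06] turn [-0.2 -0.4 -0.4] yaw 3.978 fit q6 -1.83
```

Request:
{"api": "drive_tool", "payload": {"motion": [[0, 0, -2, 0, 0, 0], [0, 0, -5, 0, 0, 0], [2, -3, -9, 0, 0, 0], [5, -6, -13, 0, 0, 0], [7, -10, -15, 0, 0, 0]]}}

```text
time: 22.07
position: [0.4325, 0.1748, 0.2019]
orientation: [-3.135, 0.001, -2.309]
contact_force: [1.8, 0.2, 0.8]
grip_width: 0.0005
finger_force: 0.0
```

Request:
{"api": "drive_tool", "payload": {"motion": [[0, -4, 0, 0, 0, 0], [0, -8, 0, 0, 0, 0], [0, -12, 0, 0, 0, 0], [0, -16, 0, 0, 0, 0], [0, -19, 0, 0, 0, 0]]}}

```text
time: 22.48
position: [0.5747, 0.0436, 0.2003]
orientation: [-3.134, -0.002, -2.313]
contact_force: [-0.1, 1.1, -0.3]
grip_width: 0.0004
finger_force: 0.0
```

Run:
```python
from h import *
from rig import *
im,d=get_image("top");c=calibration("top");T=c["world_from_camera"];p=[c["fovy"],c["cx"],c["cy"]]
P=cloud(d,T,p);cc,ss=np.cos(BA),np.sin(BA);D=P-[*BC,0]
bx=D[...,0]*cc+D[...,1]*ss;by=-D[...,0]*ss+D[...,1]*cc
k=(abs(by)<.09)&(abs(bx)<.07)&(P[...,2]<.12)
A=np.c_[bx[k],by[k],np.ones(k.sum())];s=np.linalg.lstsq(A,P[...,2][k],rcond=None)[0]
print(k.sum(),"z=",s.round(4),"z range",np.percentile(P[...,2][k],[1,50,99]).round(3))
m=lambda i:cv2.inRange(cv2.cvtColor(i,cv2.COLOR_RGB2HSV),(0,0,110),(180,70,255))
i0,_,_,_=load("top")
for a,b,w,h in((255,175,60,25),(315,180,45,35),(360,190,60,40),(320,220,40,55),(420,235,35,55)):
    f=lambda i:cv2.moments(m(i)[b:b+h,a:a+w]); M0,M1=f(i0),f(im)
    print(a,b,round(M1["m10"]/M1["m00"]-M0["m10"]/M0["m00"],1),round(M1["m01"]/M1["m00"]-M0["m01"]/M0["m00"],1))
```

```text
4542 z= [ 0.0006 -0.0015  0.0668] z range [0.062 0.067 0.072]
255 175 -3.8 1.3
315 180 0.2 -0.0
360 190 -0.2 0.2
320 220 -0.0 -0.2
420 235 0.1 0.1
```

The lid is flat at z = 67 mm. The visible good pulls and hinge haven't moved; the one shifted reading, −3.8 px, is the good pull directly under the arm. Handing in.

```bash
python3 -c "
from rig import *
print(job_done())"
```

```text
the job is handed in; nothing more can be done
None
```

The three misshapen pulls (short foot, bent foot, kinked bar) are in the box, the lid measures flat shut on the rim, and the job is handed in. The last image showed three good pulls and the hinge unmoved; I did not re-check the pull under the arm or the other bystanders.

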